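# Clear the corner board, then hold the thermostat cover square in it

### The job

The orange-handled vent key is lying in the corner of the fenced corner board: first hang it up by its eye on the hook of the red-footed stand and let go of it. Then lay the green thermostat cover flat on the board and press it firmly into the corner, its sides flush against both aluminium fences at once, and finish while still holding it pressed there. Leave the two fuse plugs, the pressure snubber and the brass thermometer stem where they are.

Things in the scene. Friction and masses are not known exactly. Their poses are not given: they have to be found in the camera images.
- jig: Corner board fixed to the shelf: pale wooden plate 205 x 175 x 12 mm with two rigid aluminium fences at right angles, 14 mm thick, tops 30 mm above the plate. Origin: the inner corner where the two fence faces meet, at the plate's underside (shelf level); z up. The plate runs from the corner to -190 mm along x and -160 mm along y; those two sides are open.
- fence_x: The fence that stops motion along the board's +x: its face is the plane x = 0 of the board's frame, running along y. Same origin and axes as the board.
- fence_y: The fence that stops motion along the board's +y: its face is the plane y = 0 of the board's frame, running along x. Same origin and axes as the board. Both fences are polished and the plate lacquered (friction about 0.2), but rubbing hard on one can still hold the cover just short of the other.
- hook: Hook stand fixed to the shelf: red foot 90 x 90 x 12 mm, dark post 14 mm thick, 210 mm high, steel hook of 8 mm round bar. Origin: centre of the foot's underside, z up. The hook's arm leaves the post 194 mm up and runs along the stand's -x, sinking to 186 mm at x = -78 mm, then turns up at x = -94 mm to a free tip at x = -100 mm.
- hook_tip (a point): The top of the hook's upturned free tip, 220 mm above the shelf; the tip rises about 30 mm above the arm.
- key: Vent key, 151 mm long, 0.14 kg, lying flat on the corner board at the start: orange grip 60 x 16 mm, 20 mm high; steel shank 6 mm thick; brass head 18 x 18 x 14 mm at its -x end; steel eye (ring 38 mm outside, 28 mm hole, 6 mm thick) at its +x end. Origin: centre of the grip's underside; x towards the eye, z up as it lies. With its eye over the hook's tip it swings down to hang when let go.
- key_eye (a point): The centre of the eye's hole, 62 mm from the key's origin along its x and 3 mm above its underside.
- cover: Green enamel thermostat cover, 84 x 84 mm and 38 mm high, about 0.3 kg, lying on the shelf at the start. On its top, centred, stands a fixed white bar knob 46 mm (along x) x 20 mm (along y) x 26 mm high (top 64 mm above the underside): the place to grip it. Origin: centre of its underside, z up. Any of its sides may go against either fence.
- fuse_a: White porcelain fuse plug, upright, 34 mm across and 40 mm high; origin at its underside. Bystander.
- fuse_b: Second white porcelain fuse plug, the same. Bystander.
- snubber: Steel pressure snubber, upright, 30 mm across and 48 mm high; origin at its underside. Bystander.
- stem: Brass thermometer stem lying flat, 120 mm long, up to 22 mm wide and 18 mm high; origin at the underside near its block end. Bystander.
There are look-alikes about, which are no part of the job. Leave any pink or purple look-alike of the cover alone. What is shaped like the key but purple is not meant.

How it is judged:
By the outcome, as a careful person would: the job done as asked, in the order asked, and still so for the second after the job is handed in, while the arm keeps its last pose, push and grip.
It also fails if it takes over 72 s, if anything falls off the work surface, if the arm or the gripper's body presses on something with over 40 N, if the wrist force passes 120 N, or if a joint passes its speed limit or range.

### The arm

A 6-joint arm with a two-finger parallel gripper is mounted at the origin on the work surface. World frame = base frame: x ahead of the robot, y to its left, z up, the work surface at z = 0. Lengths are in m, angles in rad, forces in N, time in s.
With the tool pointing down it reaches from about 0.375 to 0.9 m from the base axis. Payload 3.1 kg.
Tool frame: the origin (TCP) lies between the finger pads; the fingertips stand env.nose_length ahead of it and the grasp point (between the pads) lies 8 mm behind it (env.nose_length is the distance from the TCP to the fingertips, in m); z points along the fingers, y is the line along which they close (so a half turn about z gives the same grasp; the last joint's range is limited). The gripper opens to 87 mm and grips with 3 to 60 N. Pads are 19 mm wide; open, the fingers measure 117 mm over their backs; the gripper's body (75 mm by 190 mm) begins 51 mm behind the grasp point.
Start: joints at [1.119, 0.527, 1.433, -0, 1.181, -0.178], TCP at [0.169, 0.602, 0.205] pointing down, gripper open.
Joint ranges: [-3.08, 3.08], [-0.75, 2.2], [0.22, 2.44], [-1.43, 4.57], [0, 2.65], [-2.85, 2.85]. Speed limits (rad/s): [2.79, 2.79, 3.14, 3.14, 3.14, 3.14].

### API

Orientations are given as a unit quaternion [x, y, z, w].
In Python, from cell import env gives the robot as it stands. The module is installed in compiled form; this text tells all that it offers. Calls block until the motion is done:
- env.goto(position, orientation): joint-space move of the TCP to a pose.
- env.move_straight(position, ori=None, feed=0.15): straight line of the TCP; ori=None keeps the orientation; feed is the mean speed in m/s.
- env.set_joints(angles): joint-space move.
- env.grip(opening, grip_force=None): finger opening in m; grip_force is the grip in N (None keeps the last); returns when the fingers have stopped.
- env.sleep(seconds).
- env.inverse_kinematics(position, orientation): joint angles nearest the present ones, or None.
- env.get_state(): the state.
- env.snapshot(name): name is "side" or "top" or "wrist"; returns the picture (420x560x3 uint8, red, green, blue); there is no depth.
- env.camera_info(name): a dict with "intrinsics" (3x3 intrinsics, pixels), "rvec" (rotation vector, rad) and "tvec" (3), from world to camera coordinates, as OpenCV has them. Camera axes: x right, y down, z forward; pixel columns grow to the right and rows downward; lengths in m; the calibration is good to about 2 mm. A picture is of the moment at which its call begins: read the wrist's pose just before it. camera_info takes no time and is no camera call; for the wrist camera it gives the pose at the moment of the call.
A pose or a line that the arm cannot do raises env.Unreachable and nothing moves.
- env.close_job(): hands the job in; it is judged then, once.
The state is a dict: "clock": time; "joints": joint angles; "joint_velocities": joint speeds; "tau": joint torques, N m; "position": TCP position; "orientation": TCP orientation; "force": force on the tool from outside, world axes, zero at the start; "ft_torque": the same for the moment, N m; "width": finger opening in m; "grasp_force": force on a finger pad.
Only numpy, scipy, OpenCV 4.12 (cv2) and the standard library are available. Lean on these libraries where they do the work, as an engineer would, in place of code of your own. Each camera call takes 0.05 s, during which the arm holds its last target. There are 200 camera calls.

## Working session

There is one attempt and no reset: what is moved stays moved. The work goes in short steps, each a Python script; the robot and the scene stay as the last script left them, time stands still between calls to the robot, and variables do not carry over. Pictures are saved under pics/ and viewed, at most 10 in all, crops included, and the job is handed in when it is done.

```bash
mkdir -p pics
cat > h.py <<'E'
import numpy as np, cv2
from cell import env
from scipy.spatial.transform import Rotation as R
def cam(n):
    c=env.camera_info(n); return np.array(c["intrinsics"],float),cv2.Rodrigues(np.array(c["rvec"],float))[0],np.array(c["tvec"],float).ravel()
def ray(c,uv):
    K,Rm,t=c; d=Rm.T@np.linalg.inv(K)@np.array([uv[0],uv[1],1.]); return -Rm.T@t,d
def onplane(c,uv,z):
    o,d=ray(c,uv); return o+d*(z-o[2])/d[2]
def cross(c1,p1,c2,p2):
    o1,d1=ray(c1,p1);o2,d2=ray(c2,p2); d1=d1/np.linalg.norm(d1);d2=d2/np.linalg.norm(d2)
    s=np.linalg.lstsq(np.c_[d1,-d2],o2-o1,rcond=None)[0]; a=o1+s[0]*d1;b=o2+s[1]*d2
    return (a+b)/2,np.linalg.norm(a-b)
def proj(c,p):
    K,Rm,t=c; q=K@(Rm@np.asarray(p)+t); return q[:2]/q[2]
def save(n,im): cv2.imwrite("pics/"+n,cv2.cvtColor(im,cv2.COLOR_RGB2BGR))
def down(yaw): # tool z down, tool y axis at angle yaw+90 in world (x at yaw)
    x=np.array([np.cos(yaw),np.sin(yaw),0]); z=np.array([0,0,-1.]); return R.from_matrix(np.c_[x,np.cross(z,x),z]).as_quat()
E
python3 - <<'E'
from h import *
print(env.nose_length,{k:np.round(v,3) for k,v in env.get_state().items()})
for n in ("side","top","wrist"):
    c=cam(n); im=env.snapshot(n); save(n+"0.png",im); np.save(n+"0.npy",im); print(n,np.round(-c[1].T@c[2],3),np.round(c[1][2],2),c[0][0,0])
E
```

```text
0.011 {'clock': np.float64(0.0), 'joints': array([ 1.119,  0.528,  1.434, -0.   ,  1.181, -0.179]), 'joint_velocities': array([-0.001,  0.   , -0.001, -0.001, -0.   ,  0.001]), 'tau': array([ 1.0000e-03, -4.4004e+01, -1.7660e+01,  6.3000e-02,  5.8000e-02,
       -0.0000e+00]), 'position': array([0.169, 0.601, 0.204]), 'orientation': array([ 0.136,  0.991, -0.001, -0.   ]), 'force': array([-0.582,  0.512, -0.612]), 'ft_torque': array([ 0.006,  0.031, -0.042]), 'grasp_force': np.float64(0.0), 'width': np.float64(0.087)}
side [ 0.032 -0.958  0.845] [ 0.39  0.75 -0.53] 540.025382971662
top [ 0.352 -0.019  1.27 ] [ 0.18  0.01 -0.98] 501.0467167361063
wrist [0.099 0.621 0.384] [ 0.25 -0.07 -0.96] 312.3841801401686
```

View pics/top0.png

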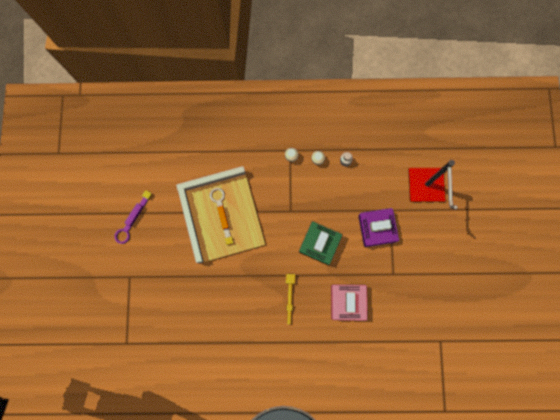

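View pics/side0.png

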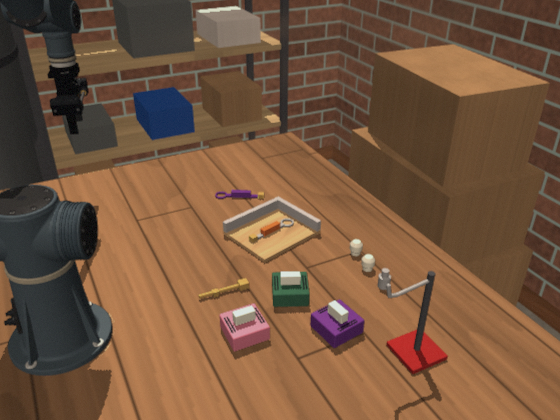

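The top view shows the orange key in the fenced board: eye at about (218,195), grip (222,217) and head (229,240). The board corner is at (182,186), the green cover at (321,243), and the red foot at (428,185) with the hook tip near (455,207). The side view confirms this, with the hook tip at about (391,294). Next I'll measure across both views.

```bash
cat > m.py <<'E'
from h import *
def masks(im):
    h=cv2.cvtColor(im,cv2.COLOR_RGB2HSV).astype(int); H,S,V=h[...,0],h[...,1],h[...,2]
    return dict(green=(H>60)&(H<95)&(S>90), orange=(H>3)&(H<12)&(S>225)&(V>150), red=((H<3)|(H>176))&(S>220)&(V>130))
def big(m,box=None):
    m=m.astype(np.uint8)
    if box: q=np.zeros_like(m); q[box[1]:box[3],box[0]:box[2]]=1; m=m*q
    n,l,s,c=cv2.connectedComponentsWithStats(m); i=1+np.argmax(s[1:,4]); return l==i,c[i],s[i]
E
python3 - <<'E'
from m import *
box=dict(top=dict(orange=(205,185,240,250),green=(290,215,345,275),red=None),side=dict(orange=(245,215,295,245),green=(265,265,315,310),red=None))
C={}
for n in ("top","side"):
    im=np.load(n+"0.npy"); c=cam(n); M=masks(im)
    for k in M:
        b,cc,s=big(M[k],box[n][k]); C[n,k]=cc; print(n,k,cc.round(1),s, onplane(c,cc,{'orange':.03,'green':.038,'red':.012}[k]).round(3))
    # white knob in green's box
    x0,y0,x1,y1=box[n]['green']; g=im.min(2)>150; b,cc,s=big(g,box[n]['green']); C[n,'knob']=cc; print('knob',cc.round(1),s,onplane(c,cc,.06).round(3))
for k in('orange','knob'): print(k,[np.round(v,4) for v in cross(cam('top'),C['top',k],cam('side'),C['side',k])])
a=np.load("top0.npy")[140:230,400:480]; b=np.load("side0.npy")[255:370,370:460]
print(a.shape); im=np.hstack([cv2.resize(a,None,fx=4.4,fy=4.4)[:396],np.zeros((396,4,3),np.uint8),cv2.resize(b,None,fx=3.44,fy=3.44)[:396,:310]]); save("hook.png",im)
E
```

```text
top green [319.9 243.7] [300 223  41  41 713] [ 0.496 -0.096  0.038]Traceback (most recent call last):
  File "<stdin>", line 7, in <module>
  File "m.py", line 8, in big
    n,l,s,c=cv2.connectedComponentsWithStats(m); i=1+np.argmax(s[1:,4]); return l==i,c[i],s[i]
                                                     ~~~~~~~~~^^^^^^^^^
    return _wrapfunc(a, 'argmax', axis=axis, out=out, **kwds)
    return bound(*args, **kwds)
ValueError: attempt to get argmax of an empty sequence
```

```bash
cat > run.py <<'E'
from m import *
import m
def masks(im):
    h=cv2.cvtColor(im,cv2.COLOR_RGB2HSV).astype(int); H,S,V=h[...,0],h[...,1],h[...,2]
    return dict(green=(H>60)&(H<95)&(S>90), orange=(H<12)&(S>190)&(V>120), red=((H<3)|(H>176))&(S>220)&(V>130))
for n,p in (("top",(222,217)),("side",(270,229))):
    print(cv2.cvtColor(np.load(n+"0.npy"),cv2.COLOR_RGB2HSV)[p[1]-1:p[1]+2,p[0]-2:p[0]+3].reshape(-1,3).tolist())
box=dict(top=dict(orange=(205,185,240,250),green=(290,215,345,275),red=(400,160,450,210)),side=dict(orange=(250,218,290,242),green=(265,265,315,310),red=(380,320,450,370)))
C={}
for n in ("top","side"):
    im=np.load(n+"0.npy"); c=cam(n); M=masks(im)
    for k in M:
        b,cc,s=big(M[k],box[n][k]); C[n,k]=cc; print(n,k,cc.round(1),s, onplane(c,cc,{'orange':.03,'green':.038,'red':.012}[k]).round(3))
    g=im.min(2)>150; b,cc,s=big(g,box[n]['green']); C[n,'knob']=cc; print('knob',cc.round(1),s,onplane(c,cc,.06).round(3))
for k in('orange','knob'): print(k,[np.round(v,4) for v in cross(cam('top'),C['top',k],cam('side'),C['side',k])])
E
cat > crop.py <<'E'
from h import *
a=np.load("top0.npy")[140:230,400:480]; b=np.load("side0.npy")[255:370,370:460]
save("hook.png",np.hstack([cv2.resize(a,None,fx=4.4,fy=4.4)[:395],np.zeros((395,4,3),np.uint8),cv2.resize(b,None,fx=3.44,fy=3.44)[:395]]))
E
python3 run.py; python3 crop.py
```

```text
[[19, 255, 202], [18, 255, 200], [18, 255, 205], [17, 255, 201], [16, 255, 184], [18, 232, 197], [18, 255, 198], [18, 255, 200], [17, 255, 201], [16, 255, 193], [18, 227, 194], [18, 255, 197], [18, 255, 202], [17, 255, 203], [17, 255, 198]]
[[12, 187, 192], [11, 189, 174], [10, 194, 146], [10, 194, 121], [10, 194, 121], [9, 193, 143], [10, 195, 118], [10, 200, 116], [9, 191, 119], [10, 197, 118], [9, 201, 117], [10, 204, 115], [10, 196, 117], [10, 198, 116], [10, 194, 117]]
top green [319.9 243.7] [300 223  41  41 713] [ 0.496 -0.096  0.038]Traceback (most recent call last):
  File "run.py", line 13, in <module>
    b,cc,s=big(M[k],box[n][k]); C[n,k]=cc; print(n,k,cc.round(1),s, onplane(c,cc,{'orange':.03,'green':.038,'red':.012}[k]).round(3))
           ~~~^^^^^^^^^^^^^^^^
  File "m.py", line 8, in big
    n,l,s,c=cv2.connectedComponentsWithStats(m); i=1+np.argmax(s[1:,4]); return l==i,c[i],s[i]
                                                     ~~~~~~~~~^^^^^^^^^
    return _wrapfunc(a, 'argmax', axis=axis, out=out, **kwds)
    return bound(*args, **kwds)
ValueError: attempt to get argmax of an empty sequence
```

View pics/hook.png

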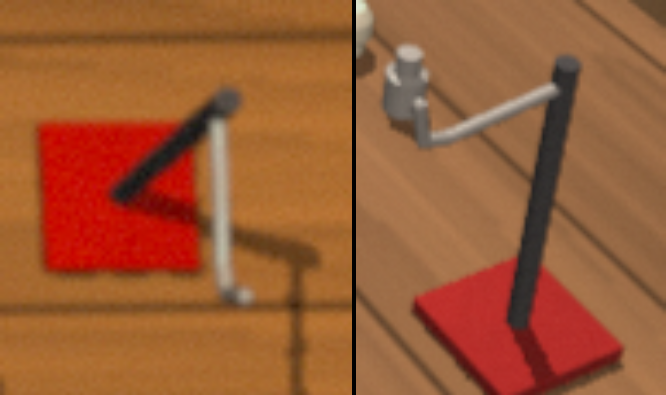

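The hook tip is at about (455.7,207.3) in the top view and (388.6,284.1) in the side view. The post top is at (451.8,162.7) and (431.3,273.6). I'll triangulate these and then look at the board from close by.

```bash
cat > a.py <<'E'
from m import *
t,s=cam('top'),cam('side')
for k,a,b in (('tip',(455.7,207.3),(388.6,284.1)),('post',(451.8,162.7),(431.3,273.6)),('bend',(451.1,205.9),(390.3,296)),('knob',(321.5,241.5),(290.5,277)),
  ('eye',(218,195),(287.5,223.5)),('grip',(222,217),(270.5,227.5))):
    p,e=cross(t,a,s,b); print(k,p.round(4),round(e,4))
im=np.load('top0.npy'); g=masks(im)['red']; b,cc,st=big(g,(400,160,455,210)); print('foot',cc,st,onplane(t,(428,185),.012).round(3))
for p in ((182,186),(245,172),(200,260)): print('jig top',onplane(t,p,.042).round(3))
# wrist look at key and board
k=onplane(t,(222,217),.03); print(k)
tgt=np.array([k[0]-.06,k[1],.26])
for yaw in np.arange(-3.2,3.2,.4):
    q=env.inverse_kinematics(tgt,down(yaw)); print(round(yaw,1),None if q is None else np.round(q,2))
c=cam('wrist'); st=env.get_state(); Rw=R.from_quat(st['orientation']).as_matrix()
print('cam in tool',(Rw.T@(-c[1].T@c[2]-st['position'])).round(3),(c[1]@Rw).round(2).tolist())
E
python3 a.py
```

```text
tip [ 0.5495 -0.3746  0.22  ] 0.0012
post [ 0.6497 -0.3762  0.2097] 0.0007
bend [ 0.558  -0.375   0.1891] 0.0
knob [ 0.4989 -0.0986  0.0558] 0.0003
eye [0.6272 0.1615 0.0134] 0.0002
grip [0.5679 0.1489 0.0251] 0.0002
foot [423.79376083 185.54419411] [410 169  34  32 577] [ 0.647 -0.378  0.012]
jig top [0.645 0.249 0.042]
jig top [0.68  0.09  0.042]
jig top [0.458 0.199 0.042]
[0.56692547 0.14827279 0.03      ]
-3.2 [ 0.07  0.33  1.61 -0.    1.2  -1.44]
-2.8 [ 0.07  0.33  1.61 -0.    1.2  -1.84]
-2.4 [ 0.07  0.33  1.61 -0.    1.2  -2.24]
-2.0 [ 0.07  0.33  1.61 -0.    1.2  -2.64]
-1.6 None
-1.2 [ 0.07  0.33  1.61 -0.    1.2   2.84]
-0.8 [ 0.07  0.33  1.61 -0.    1.2   2.44]
-0.4 [ 0.07  0.33  1.61 -0.    1.2   2.04]
-0.0 [ 0.07  0.33  1.61 -0.    1.2   1.64]
0.4 [ 0.07  0.33  1.61 -0.    1.2   1.24]
0.8 [ 0.07  0.33  1.61 -0.    1.2   0.84]
1.2 [ 0.07  0.33  1.61 -0.    1.2   0.44]
1.6 [ 0.07  0.33  1.61 -0.    1.2   0.04]
2.0 [ 0.07  0.33  1.61 -0.    1.2  -0.36]
2.4 [ 0.07  0.33  1.61 -0.    1.2  -0.76]
2.8 [ 0.07  0.33  1.61 -0.    1.2  -1.16]
cam in tool [ 0.073  0.    -0.179] [[-0.0, 1.0, 0.0], [-0.96, -0.0, -0.27], [-0.27, -0.0, 0.96]]
```

All heights and lengths agree: tip at 0.220, post at 0.210, eye to grip 61 mm. Now two close wrist views over the board.

```bash
cat > b.py <<'E'
from m import *
import pickle
o=[]
for i,p in enumerate(((.57,.19,.15),(.57,.10,.15))):
    env.goto(p,down(.22)); env.sleep(.3); c=cam('wrist'); im=env.snapshot('wrist'); o.append((c,im)); save(f"w{i}.png",im)
pickle.dump(o,open('w.pkl','wb')); print(env.get_state()['clock'])
save("wboth.png",np.hstack([cv2.resize(x[1],(400,300),interpolation=cv2.INTER_AREA) for x in o]))
E
python3 b.py
```

```text
3.375
```

View pics/w0.png

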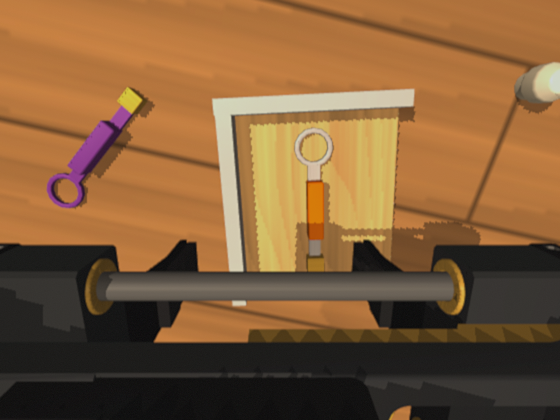

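View pics/w1.png

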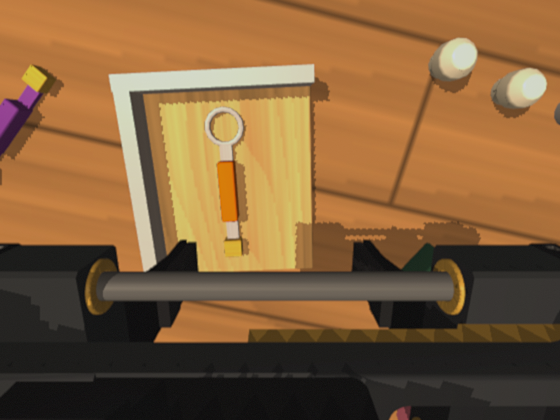

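Both wrist views show the whole board. The eye is at (313,147) in w0 and (225,127) in w1, and the orange grip at about (315,210) and (228,191). The inner top corner of the fences is at about (232,114) and (131,92). Next I'll refine with masks, triangulate and fit lines.

```bash
cat > c.py <<'E'
from m import *
import pickle
o=pickle.load(open('w.pkl','rb'))
G=[];E=[];K=[]
for i,(c,im) in enumerate(o):
    h=cv2.cvtColor(im,cv2.COLOR_RGB2HSV).astype(int)
    bx=[(295,170,335,250),(208,150,248,232)][i]
    m=(h[...,0]<15)&(h[...,1]>200)&(h[...,2]>150); b,cc,st=big(m,bx); G.append(cc); 
    rect=cv2.minAreaRect(np.argwhere(b)[:,::-1].astype(np.float32)); print('grip',cc.round(1),st,rect)
    # eye: bright low-saturation ring, fit ellipse to its outline
    eb=[(285,120,342,168),(198,100,252,146)][i]
    b,cc,st=big((h[...,1]<90)&(h[...,2]>130),eb); ct=max(cv2.findContours(b.astype(np.uint8),cv2.RETR_CCOMP,cv2.CHAIN_APPROX_NONE)[0],key=len)
    cts,hi=cv2.findContours(b.astype(np.uint8),cv2.RETR_CCOMP,cv2.CHAIN_APPROX_NONE)
    holes=[x for x,y in zip(cts,hi[0]) if y[3]>=0]; hole=max(holes,key=len); e=cv2.fitEllipse(hole); E.append(e[0]); print('eye',np.round(e[0],1),np.round(e[1],1))
    # fences
    f=(h[...,1]<80)&(h[...,2]>140)
    lx=[];ly=[]
    for col in (range(250,400,5) if i==0 else range(150,305,5)):
        r=np.flatnonzero(f[60:130 if i==0 else 100,col]); 
        if len(r): lx.append((col,60+r.max()+.5))
    for row in (range(135,240,5) if i==0 else range(115,240,5)):
        r=np.flatnonzero(f[row,(210 if i==0 else 100):(260 if i==0 else 165)]); 
        if len(r): ly.append(((210 if i==0 else 100)+r.max()+.5,row))
    L=[]
    for p in (lx,ly):
        w=np.array([onplane(c,q,.042)[:2] for q in p]); v=cv2.fitLine(w.astype(np.float32),cv2.DIST_HUBER,0,.001,.001).ravel(); L.append(v)
        n=np.array([-v[1],v[0]]); print('line dir',v[:2].round(4),'ang',np.degrees(np.arctan2(v[1],v[0])).round(2),'res',np.abs((w-v[2:])@n).max().round(4))
    A=np.c_[L[0][:2],-L[1][:2]]; s=np.linalg.solve(A,L[1][2:]-L[0][2:]); k=L[0][2:]+s[0]*L[0][:2]; print('corner@.042',k.round(4)); K.append(proj(c,[*k,.042]))
for nm,P in (('grip',G),('eye',E),('corner',K)): print(nm,[np.round(v,4) for v in cross(o[0][0],P[0],o[1][0],P[1])])
for i in 0,1: print(onplane(o[i][0],G[i],.031).round(4),onplane(o[i][0],E[i],.0165).round(4))
E
python3 c.py
```

```text
grip [316.4 221.2] [307 182  17  58 318] ((314.9999694824219, 210.49998474121094), (56.99999237060547, 15.999998092651367), 90.0)
eye [312.9 146.9] [28.  29.9]
line dir [ 0.2667 -0.9638] ang -74.53 res 0.016
line dir [0.9646 0.2637] ang 15.29 res 0.0004
corner@.042 [0.6391 0.2459]
grip [233.8 189.7] [229 162   8  58  84] ((233.80543518066406, 190.34640502929688), (57.42747497558594, 2.9210309982299805), 83.2901611328125)
eye [223.6 126.4] [29.2 30.5]
line dir [ 0.2643 -0.9644] ang -74.67 res 0.0004
line dir [0.9645 0.264 ] ang 15.31 res 0.0004
corner@.042 [0.6395 0.2458]
grip [array([0.5639, 0.1437, 0.0272]), np.float64(0.0135)]
eye [array([0.6274, 0.1647, 0.0157]), np.float64(0.0)]
corner [array([0.6393, 0.2459, 0.0418]), np.float64(0.0004)]
[0.558  0.1451 0.031 ] [0.6274 0.1649 0.0165]
[0.5716 0.1422 0.031 ] [0.6274 0.1646 0.0165]
```

```bash
cat > d.py <<'E'
from m import *
import pickle
o=pickle.load(open('w.pkl','rb')); P=[(315.2,210.5),(228,191.3)]
g,e=cross(o[0][0],P[0],o[1][0],P[1]); eye=np.array([.6274,.1647]); print('grip',g.round(4),round(e,4))
hd=onplane(o[1][0],(233.5,246.5),.024)[:2]
for q in (g[:2],onplane(o[0][0],P[0],.032)[:2],onplane(o[1][0],P[1],.032)[:2],hd):
    d=eye-q; print('yaw',np.arctan2(d[1],d[0]).round(3),'len',np.linalg.norm(d).round(4))
E
python3 d.py
```

```text
grip [0.5672 0.148  0.0252] 0.0003
yaw 0.271 len 0.0624
yaw 0.257 len 0.0606
yaw 0.29 len 0.0609
yaw 0.274 len 0.1216
```

The key's yaw is 0.272 and its origin (0.5677, 0.1480), consistent with 62 mm to the eye and 122 mm to the head. Now the grasp.

```bash
cat > e.py <<'E'
from m import *
import pickle
y=.272; p=np.array([.5677,.1480]); q=down(y)
env.grip(.045); env.goto([*p,.09],q); env.move_straight([*p,.027],feed=.08)
s=env.get_state(); print(s['position'].round(4),s['force'].round(1))
env.grip(.0,40); s=env.get_state(); print('w',s['width'],s['grasp_force'])
env.move_straight([*p,.16],feed=.15); env.sleep(.2)
s=env.get_state(); print('w',s['width'],s['grasp_force'],s['force'].round(2),s['clock'])
c=cam('wrist'); im=env.snapshot('wrist'); save('g0.png',im); pickle.dump((c,im,s),open('g.pkl','wb'))
E
python3 e.py
```

```text
[0.5681 0.148  0.0273] [ 0.1 -0.5  1. ]
w 0.0007516607937523641 0.0
w 0.00019927897327272722 0.0 [-0.22 -0.36 -0.08] 7.9083
```

View pics/g0.png

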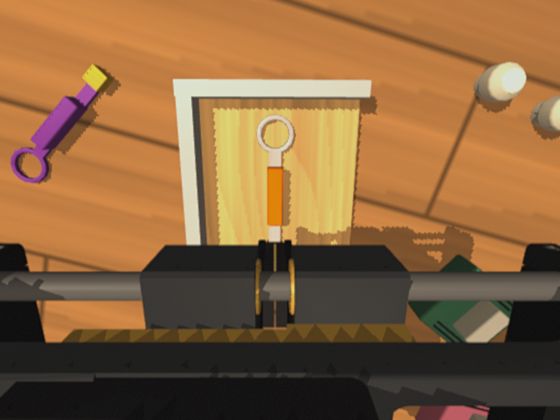

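The fingers closed on nothing and the key, at (274,196), looks undisturbed. I'll check its position, descend again with the fingers open and look before closing.

```bash
cat > f.py <<'E'
from m import *
import pickle
c,im,s=pickle.load(open('g.pkl','rb'))
print('eye',onplane(c,(275,133.5),.0165).round(4),'grip',onplane(c,(274.5,196),.032).round(4), 'proj tcp',proj(c,s['position']).round(1),'cx',c[0][:2,2])
y=.272; p=np.array([.5677,.1480])
env.grip(.040,20); env.move_straight([*p,.03],feed=.12); env.move_straight([*p,.024],feed=.03); env.sleep(.2)
s=env.get_state(); print(s['position'].round(4),s['force'].round(1),s['width'])
save('g1.png',np.hstack([env.snapshot('wrist')[120:330,130:430],env.snapshot('side')[150:360,150:400]]))
E
python3 f.py
```

```text
eye [0.6276 0.1645 0.0165] grip [0.5692 0.1488 0.032 ] proj tcp [274.9 246.1] cx [274.54443352 209.83599265]
[0.5678 0.148  0.0241] [0.1 0.6 0. ] 0.04010161212777464
```

View pics/g1.png

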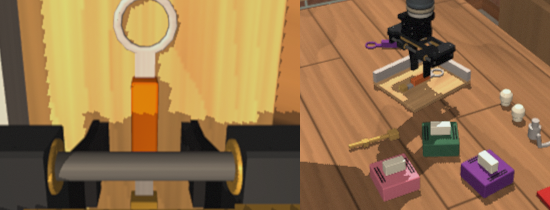

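The fingers straddle the grip properly: the grip is central in the left crop at (145,115), between the fingertips. Closing again, gently.

Run:
```python
from m import *
for w in (.03,.02,.012):
    env.grip(w,20); s=env.get_state(); print(w,s['width'].round(4),s['grasp_force'].round(1),s['force'].round(1),s['clock'])
save('g2.png',np.hstack([env.snapshot('wrist')[120:330,130:430]]))
```

```text
Traceback (most recent call last):
AttributeError: 'float' object has no attribute 'round'
```

Run:
```python
from m import *
for w in (.02,.012):
    env.grip(w,20); s=env.get_state(); print(w,s['width'],s['grasp_force'],s['force'].round(1),s['clock'])
save('g2.png',np.hstack([env.snapshot('wrist')[120:330,130:430]]))
```

```text
0.02 0.019991522716849452 0.0 [ 0.1  0.2 -0.1] 11.825
0.012 0.012006944339976266 0.0 [-0.8  0.5  0.5] 12.3167
```

View pics/g2.png

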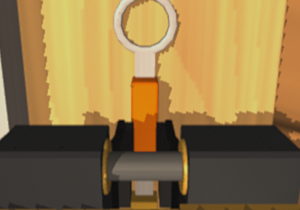

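Run:
```python
from m import *
im=cv2.imread('pics/g1.png')[:,:300]; im2=cv2.imread('pics/g2.png')
for a in (im,im2):
    h=cv2.cvtColor(a,cv2.COLOR_BGR2HSV).astype(int); b,cc,st=big((h[...,0]<15)&(h[...,1]>200)&(h[...,2]>140),(100,60,190,140)); print(cc,st)
```

```text
[144.85731857 119.50307503] [131  78  28  62 813]
[146.07656968 118.94486983] [131  77  28  63 653]
```

Run:
```python
from m import *
g0=cv2.cvtColor(cv2.imread('pics/g0.png'),cv2.COLOR_BGR2RGB)
sd=env.snapshot('side'); w=env.snapshot('wrist')
f=lambda a:cv2.resize(a,(390,290),interpolation=cv2.INTER_CUBIC)
p=proj(cam('side'),env.get_state()['position']); print('tcp in side',p, 'tip',proj(cam('side'),env.get_state()['position']-np.array([0,0,.011])))
u,v=int(p[0]),int(p[1])
save('z.png',np.vstack([np.hstack([f(g0[220:340,195:355]),f(w[190:310,195:355])]),np.hstack([f(sd[v-24:v+12,u-24:u+24]),f(sd[v-48:v+24,u-48:u+48])])]))
```

```text
tcp in side [270.56617316 228.01080478] tip [270.58759933 231.34480358]
```

View pics/z.png

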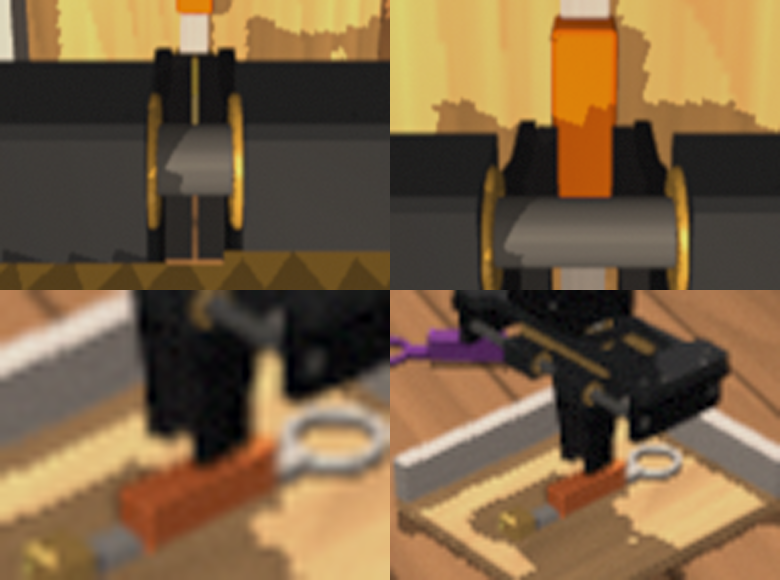

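The lower panels (side view) show the fingertips stopping at about the top of the grip, with the tip at panel (205,460). By the stated nose length they should be about 50 panel pixels lower, so the fingers sit roughly 15–25 mm higher than claimed. I'll find the true fingertip height by touching the plate with the fingers open.

Run:
```python
from m import *
p=np.array([.5677,.1480])
env.grip(.040,30); f0=env.get_state()['force'][2]
for z in np.arange(.022,-.012,-.0015):
    env.move_straight([*p,z],feed=.05); s=env.get_state(); f=s['force'][2]-f0
    if abs(f)>3: break
print('contact at',z,s['position'].round(4),s['force'].round(1),s['clock'])
```

```text
contact at -0.006500000000000027 [ 0.568   0.148  -0.0048] [-2.6  0.2 12.5] 18.25
```

Contact occurs at TCP z ≈ -0.005, so the tips stand about 17 mm behind the reported TCP, not 11 mm ahead. I'll shift everything by 28 mm and grasp.

```bash
cat > g.py <<'E'
from m import *
import pickle
p=np.array([.5677,.1480])
env.move_straight([*p,-.003],feed=.05); env.grip(.0,40); s=env.get_state(); print('w',s['width'],s['grasp_force'],s['force'].round(1))
if s['width']>.01:
    env.move_straight([*p,.14],feed=.2); env.sleep(.2)
    s=env.get_state(); print('w',s['width'],s['grasp_force'],s['force'].round(2),s['clock'])
    # compare key in two wrist views? one wrist + side
    c=cam('wrist'); im=env.snapshot('wrist'); cs=cam('side'); ims=env.snapshot('side'); it=env.snapshot('top'); pickle.dump((c,im,cs,ims,s,it),open('g.pkl','wb'))
    h=cv2.cvtColor(im,cv2.COLOR_RGB2HSV).astype(int); m=(h[...,1]<90)&(h[...,2]>130)
    cts,hi=cv2.findContours(m.astype(np.uint8),cv2.RETR_CCOMP,cv2.CHAIN_APPROX_NONE)
    for x,y in zip(cts,hi[0]):
        if y[3]>=0 and len(x)>60: e=cv2.fitEllipse(x); print('hole',np.round(e[0],1),np.round(e[1],1))
    # expected eye: 62 mm ahead of tcp along tool x, key underside 0.003+.0168-.012...
    T=s['position']+R.from_quat(s['orientation']).as_matrix()@[.062,0,0]; 
    for dz in (.01,.018,.026): print(dz,proj(c,T+[0,0,dz]).round(1))
E
python3 g.py
```

```text
w 0.01606187253138376 39.992085099220276 [-0.1  0.  -2. ]
w 0.015600271394510758 39.99200999736786 [ 0.15  0.41 -0.91] 20.125
hole [274.4 144.7] [56.2 57.3]
0.01 [274.9 144.2]
0.018 [274.9 145.3]
0.026 [274.9 146.4]
```

```bash
cat > k.py <<'E'
from m import *
import pickle
q=down(0.0); tip=np.array([.5495,-.3748])
env.goto([.44,-.375,.26],q); x=tip-[.0620,0]
env.move_straight([*x,.25],feed=.15); env.sleep(.2)
s=env.get_state(); print(s['position'].round(4),s['force'].round(2),s['width'],s['clock'])
c=cam('wrist'); im=env.snapshot('wrist'); save('h0.png',im)
T=s['position']+R.from_quat(s['orientation']).as_matrix()@[.062,0,.0]+[0,0,.018]; print('eye exp',proj(c,T).round(1),'tip exp',proj(c,[*tip,.22]).round(1))
h=cv2.cvtColor(im,cv2.COLOR_RGB2HSV).astype(int); m=(h[...,1]<90)&(h[...,2]>110)
cts,hi=cv2.findContours(m.astype(np.uint8),cv2.RETR_CCOMP,cv2.CHAIN_APPROX_NONE)
for a,b in zip(cts,hi[0]):
    if b[3]>=0 and len(a)>25: print('hole',cv2.boundingRect(a))
    elif len(a)>25: print('outer',cv2.boundingRect(a))
E
python3 k.py
```

```text
[ 0.4868 -0.3747  0.2502] [ 0.25 -0.34 -1.98] 0.015663935446647403 22.9417
eye exp [274.7 145. ] tip exp [274.7 139.1]
outer (265, 323, 20, 7)
outer (439, 281, 119, 20)
outer (242, 281, 77, 20)
outer (60, 281, 53, 23)
outer (89, 251, 41, 21)
outer (25, 154, 40, 44)
outer (139, 132, 48, 25)
outer (238, 0, 74, 209)
hole (247, 117, 57, 57)
```

View pics/h0.png

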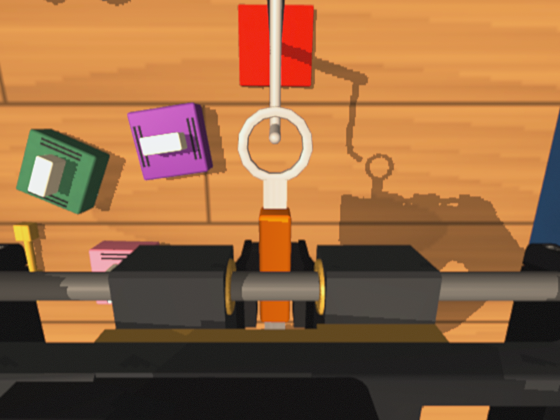

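The picture shows the hook tip at (275,135), inside the eye's hole centred at (275,145), as predicted. Lower, release, then check from the side view.

```bash
cat > l.py <<'E'
from m import *
y=-.3748
env.move_straight([.4875,y,.198],feed=.1); s=env.get_state(); print(s['force'].round(1))
env.move_straight([.4905,y,.182],feed=.06); s=env.get_state(); print(s['position'].round(4),s['force'].round(1),s['width'])
env.grip(.06); env.sleep(.6)
env.move_straight([.44,y,.28],feed=.2); env.sleep(.1)
s=env.get_state(); print(s['force'].round(1),s['clock'])
for n in ('side','top'):
    c=cam(n); im=env.snapshot(n); save(n+'_h.png',im); np.save(n+'_h.npy',im)
    h=cv2.cvtColor(im,cv2.COLOR_RGB2HSV).astype(int)
    e=proj(c,[.563,-.375,.120]).astype(int); print(n,'exp grip',e)
    m=(h[...,0]<18)&(h[...,0]>4)&(h[...,1]>205)&(h[...,2]>100)
    try: b,cc,st=big(m,(e[0]-40,e[1]-45,e[0]+40,e[1]+45)); print(cc.round(1),st)
    except ValueError: print('none')
    d=np.abs(im.astype(int)-np.load(n+'0.npy').astype(int)).max(2)>40
    b,cc,st=big(d,(max(0,e[0]-30),e[1]-40,e[0]+30,e[1]+45)); print('change',cc.round(1),st)
E
python3 l.py
```

```text
[-0.3  0.4 -1.1]
[ 0.4903 -0.3745  0.1815] [ 0.1 -0.5 -1.8] 0.01589227757007027
[ 0.4 -0.2 -0.5] 26.475
side exp grip [388 322]
none
change [413.5 331.4] [409 323   9  16 102]
top exp grip [441 209]
[438.2 182.2] [425 173  22  24 172]
change [453.6 241.2] [437 228  34  26 817]
```

```bash
cat > n.py <<'E'
from m import *
import pickle
o=[]
for i,p in enumerate(((.45,-.13,.20),(.45,-.06,.20))):
    env.goto(p,down(.0)); env.sleep(.2); c=cam('wrist'); im=env.snapshot('wrist'); o.append((c,im)); save(f"c{i}.png",im)
pickle.dump(o,open('c.pkl','wb'))
K=[]
for c,im in o:
    g=masks(im)['green']; b,cc,st=big(g); print('green',cc.round(1),st)
    pts=np.argwhere(b)[:,::-1].astype(np.float32); hull=cv2.convexHull(pts)
    ins=np.zeros(b.shape,np.uint8); cv2.fillConvexPoly(ins,hull.astype(int),1)
    b,cc,st=big((im.min(2)>165)&(ins>0)); r=cv2.minAreaRect(np.argwhere(b)[:,::-1].astype(np.float32)); print('knob',r,st[4],int(b.sum())); K.append(r[0])
    bp=cv2.boxPoints(r); w=np.array([onplane(c,q,.064)[:2] for q in bp]); E=np.roll(w,-1,0)-w; print('knob edges',np.linalg.norm(E,axis=1).round(4),np.degrees(np.arctan2(E[:,1],E[:,0])).round(1),'centre',w.mean(0).round(4))
    r=cv2.minAreaRect(hull); w=np.array([onplane(c,q,.038)[:2] for q in cv2.boxPoints(r)]); E=np.roll(w,-1,0)-w; print('cover edges',np.linalg.norm(E,axis=1).round(4),np.degrees(np.arctan2(E[:,1],E[:,0])).round(1),w.mean(0).round(4))
print(cross(o[0][0],K[0],o[1][0],K[1]))
cs=cam('side'); im=env.snapshot('side'); save('side_h2.png',im); h=cv2.cvtColor(im,cv2.COLOR_RGB2HSV).astype(int)
d=np.abs(im.astype(int)-np.load('side0.npy').astype(int)).max(2)>30
m=d&(h[...,0]<14)&(h[...,1]>150)
for nm,mm in (('orange',m),('diff',d)):
    n,l,s,cc=cv2.connectedComponentsWithStats(mm[270:370,350:450].astype(np.uint8))
    for i in range(1,n):
        if s[i,4]>12: print(nm,s[i]+[350,270,0,0,0],(cc[i]+[350,270]).round(1), np.median(h[270:370,350:450][l==i],0))
for z in (.19,.17,.14,.11,.08,.05): print(z,proj(cs,[.563,-.375,z]).round(0))
print(env.get_state()['clock'])
E
python3 n.py
```

```text
green [243.1 144.6] [ 195   95   97  100 4029]
knob ((239.637939453125, 148.34483337402344), (19.8272705078125, 45.82594299316406), 23.198589324951172) 901 901
knob edges [0.0453 0.0191 0.0456 0.0198] [ -25.5 -112.8  155.4   66.3] centre [ 0.4995 -0.0969]
cover edges [0.0802 0.0803 0.0823 0.085 ] [ -27.4 -113.2  155.9   65.3] [ 0.5001 -0.097 ]
green [306.8 144.3] [ 259   95   99  100 3952]
knob ((310.2232666015625, 148.04104614257812), (19.685956954956055, 46.54148483276367), 25.94229507446289) 904 904
knob edges [0.0449 0.0194 0.0452 0.0201] [ -25.4 -114.9  155.4   64.2] centre [ 0.4994 -0.0965]
cover edges [0.08   0.0804 0.0822 0.0852] [ -26.8 -114.5  156.6   63.9] [ 0.4992 -0.0965]
(array([ 0.49971861, -0.09683104,  0.06213278]), np.float64(0.00012925059909554715))
orange [409 296  16  29 285] [416.4 310.9] [ 10. 193. 142.]
orange [410 354  12  16 116] [415.2 361.6] [  1. 197. 110.]
diff [408 276  24  63 593] [418.4 309.1] [ 12. 156. 128.]
diff [410 354  12  16 116] [415.2 361.6] [  1. 197. 110.]
0.19 [393. 295.]
0.17 [391. 303.]
0.14 [390. 315.]
0.11 [388. 327.]
0.08 [386. 338.]
0.05 [384. 349.]
28.5167
```

Run:
```python
from m import *
c=cam('side')
def ony(uv,y=-.375):
    o,d=ray(c,uv); return (o+d*(y-o[1])/d[1]).round(4)
im=env.snapshot('side'); h=cv2.cvtColor(im,cv2.COLOR_RGB2HSV).astype(int)
for uv in ((416.4,310.9),(417,296),(416,325),(418,276),(418,339)): print(uv,ony(uv))
for p in ([.5495,-.375,.22],[.6497,-.376,.21]): print(proj(c,p))
im2=env.snapshot('side'); print('moving',(np.abs(im.astype(int)-im2.astype(int)).max(2)>40)[270:345,400:440].sum(), env.get_state()['clock'])
```

```text
(416.4, 310.9) [ 0.63   -0.375   0.1231]
(417, 296) [ 0.6244 -0.375   0.1633]
(416, 325) [ 0.6359 -0.375   0.0831]
(418, 276) [ 0.6178 -0.375   0.2144]
(418, 339) [ 0.6488 -0.375   0.0386]
[388.3817321 284.3037555]
[431.42945893 273.33335438]
moving 0 28.6167
```

The key hangs from the arm by its eye and is at rest: orange grip upright at x≈0.63, z≈0.12, its foot by the post. Now the cover: knob at (0.4995,-0.0967), measured top 0.062, yaw -25.3°.

```bash
cat > p.py <<'E'
from m import *
y=np.radians(-25.3); p=np.array([.4995,-.0967]); q=down(y)
env.grip(.05); env.goto([*p,.09],q); env.move_straight([*p,.0245],feed=.1)
s=env.get_state(); print(s['position'].round(4),s['force'].round(1))
env.grip(0,55); s=env.get_state(); print('w',s['width'],s['grasp_force'],s['force'].round(1))
if s['width']>.015:
    env.move_straight([*p,.09],feed=.15); env.sleep(.2); s=env.get_state(); print('w',s['width'],s['force'].round(1),s['clock'])
    b=np.radians(15.3); B=np.array([[np.cos(b),-np.sin(b)],[np.sin(b),np.cos(b)]])
    t=np.array([.6393,.2459])+B@[-.054,-.054]; print(t)
    env.goto([*t,.10],down(b)); env.sleep(.3); s=env.get_state(); f0=s['force']; np.save('f0.npy',f0); print('tare',f0.round(2),s['width'])
    c=cam('wrist'); im=env.snapshot('wrist'); save('pl.png',im)
    g=masks(im)['green']; bb,cc,st=big(g); print('green',cc.round(1),st,'exp',proj(c,[*t,.10-.0245+.038]).round(1))
    hull=cv2.convexHull(np.argwhere(bb)[:,::-1].astype(np.float32)); print(hull.reshape(-1,2)[::3].tolist())
    print(env.get_state()['clock'])
E
python3 p.py
```

```text
[ 0.5    -0.0968  0.0252] [-0.6 -0.   0.3]
w 0.019785814280403706 54.96379134245217 [-2.5 -0.6  2.3]
w 0.019636278623696053 [-0.4  0.5 -3.5] 31.9333
[0.60146304 0.17956475]
tare [-0.75 -0.75 -3.95] 0.019391630416043013
green [274.6 209.5] [ 200  175  150   89 7981] exp [272.7 254.6]
[[349.0, 191.0], [345.0, 244.0], [204.0, 243.0], [201.0, 214.0], [201.0, 184.0], [214.0, 175.0], [340.0, 178.0], [349.0, 187.0]]
33.4167
```

Held square in hand. Lower and press in with guarded steps.

```bash
cat > r.py <<'E'
from m import *
f0=np.load('f0.npy'); b=np.radians(15.3); B=np.array([[np.cos(b),-np.sin(b)],[np.sin(b),np.cos(b)]]); K=np.array([.6393,.2459]); q=down(b)
def st():
    s=env.get_state(); F=s['force']-f0; return np.r_[B.T@(s['position'][:2]-K)*1e3,s['position'][2]*1e3,B.T@F[:2],F[2]].round(1),s
u=np.array([-.054,-.054]); z=.042
def go(feed=.04): env.move_straight([*(K+B@u),z],feed=feed)
go(.1)
while z>.030:
    z-=.0015; go(); v,s=st()
    if v[5]>6: break
print('down',z,v)
for ax,lim in ((0,20),(1,20),(0,20),(1,20)):
    for _ in range(16):
        v,s=st()
        if v[3+ax]<-lim: break
        u[ax]+=.0015 if u[ax]<-.040 or True else 0; go()
    print('xy'[ax],u*1e3,v,round(s['clock'],1))
np.save('u.npy',np.r_[u,z]); env.sleep(.3); v,s=st(); print(v,s['force'].round(1),s['width'],s['clock'])
E
python3 r.py
```

```text
down 0.034499999999999996 [-53.6 -54.   36.6  -2.4   1.3  13.3]
x [-31.5 -54. ] [-41.8 -53.8  36.6 -20.1  -1.8  28.7] 39.1
y [-31.5 -33. ] [-41.6 -41.9  36.9 -22.2 -24.3  29.1] 42.6
x [-31.5 -33. ] [-41.6 -41.9  36.9 -22.2 -24.3  29.1] 42.6
y [-31.5 -33. ] [-41.6 -41.9  36.9 -22.2 -24.3  29.1] 42.6
[-41.6 -41.9  36.9 -22.1 -23.7  28.8] [-15.8 -29.4  24.9] 0.019690316755456492 42.95
```

```bash
cat > v.py <<'E'
from m import *
c=cam('wrist'); s=env.get_state(); im=env.snapshot('wrist'); save('fin.png',im); np.save('fin.npy',im)
print('pose yaw',np.degrees(np.arctan2(*(R.from_quat(s['orientation']).as_matrix()[[1,0],0]))).round(2),'tz',R.from_quat(s['orientation']).as_matrix()[:,2].round(4),'ft',s['ft_torque'].round(2))
h=cv2.cvtColor(im,cv2.COLOR_RGB2HSV).astype(int); g,cc,st=big(masks(im)['green']); print(st)
def fit(p,z):
    w=np.array([onplane(c,q,z)[:2] for q in p],np.float32); v=cv2.fitLine(w,cv2.DIST_HUBER,0,.001,.001).ravel(); n=np.array([-v[1],v[0]]); return np.degrees(np.arctan2(v[1],v[0])).round(2),v[2:].round(4),np.abs((w-v[2:])@n).max().round(4)
F=(h[...,1]<80)&(h[...,2]>120)
x0,y0,w,hh=st[:4]
top=[(x,np.flatnonzero(g[:,x]).min()-.5) for x in range(x0+20,x0+w-20,4)]
left=[(np.flatnonzero(g[y]).min()-.5,y) for y in range(y0+15,y0+hh-15,4)]
print('cover front',fit(top,.05)); print('cover left',fit(left,.05))
ft=[];fl=[]
for x in range(x0+10,x0+w-10,5):
    r=np.flatnonzero(F[max(0,y0-40):y0+10,x]); 
    if len(r): ft.append((x,max(0,y0-40)+r.min()-.5))
for y in range(y0+15,y0+hh-15,4):
    r=np.flatnonzero(F[y,x0-45:x0+8])
    if len(r): fl.append((x0-45+r.min()-.5,y))
print('fence_x outer edge',fit(ft,.042)); print('fence_y outer edge',fit(fl,.042))
E
python3 v.py
```

```text
pose yaw 15.48 tz [-0.0179 -0.0178 -0.9997] ft [-4.74  2.74 -0.11]
[ 200  182  151   82 7213]
cover front (np.float32(-74.67), array([0.6508, 0.2091], dtype=float32), np.float32(0.0))
cover left (np.float32(15.35), array([0.6198, 0.2393], dtype=float32), np.float32(0.0131))
fence_x outer edge (np.float32(-72.89), array([0.6679, 0.2025], dtype=float32), np.float32(0.0011))
fence_y outer edge (np.float32(14.96), array([0.6142, 0.2536], dtype=float32), np.float32(0.0002))
```

Yaw is flush (cover edges at -74.67° and 15.35° against the board's 15.3°), but the pushing has tilted the tool about 1.4°, which could lift the rear edge. I'll ease the push a little and command a counter-tilt until the tool stands vertical.

```bash
cat > t.py <<'E'
from m import *
exec(open('r.py').read().split("u=np.array")[0].split("import *")[1])
u=np.load('u.npy'); z=u[2]; u=u[:2]
C=R.from_quat(q); goal=C
u-=.0025; z+=.0008
for i in range(6):
    env.move_straight([*(K+B@u),z],ori=C.as_quat(),feed=.02); env.sleep(.15)
    v,s=st(); A=R.from_quat(s['orientation']); tz=A.as_matrix()[:,2]
    print((u*1e3).round(1),round(z,4),v,'tz',tz.round(4),'ft',s['ft_torque'].round(2),round(s['clock'],1))
    if i<5:
        e=(goal*A.inv()).as_rotvec(); C=R.from_rotvec(.8*e)*C
        for ax in 0,1: u[ax]+=np.clip((v[3+ax]+18)*.0003,-.0015,.0015)
        z+=np.clip((v[5]-16)*.00006,-.001,.001)
np.savez('c.npz',u=u,z=z,C=C.as_quat())
E
python3 t.py; python3 v.py
```

```text
[-34.  -35.5] 0.0353 [-41.5 -41.9  36.9 -16.8 -18.5  21.9] tz [-0.0134 -0.0129 -0.9998] ft [-3.55  2.06 -0.11] 43.5
[-33.6 -35.6] 0.0357 [-41.3 -41.8  36.6 -14.4 -16.9  19.9] tz [-0.0031 -0.0026 -1.    ] ft [-3.72  2.16 -0.1 ] 43.9
[-32.6 -35.3] 0.0359 [-41.3 -41.8  36.6 -15.8 -17.3  20.4] tz [-0.0027 -0.0016 -1.    ] ft [-4.06  2.38 -0.07] 44.3
[-31.9 -35.1] 0.0362 [-41.2 -41.7  36.6 -17.1 -18.6  20. ] tz [-0.0019 -0.001  -1.    ] ft [-4.2   2.47  0.01] 44.7
[-31.6 -35.3] 0.0364 [-41.2 -41.7  36.6 -16.4 -18.2  18.5] tz [-1.e-03 -1.e-04 -1.e+00] ft [-4.17  2.56 -0.01] 45.1
[-31.1 -35.3] 0.0365 [-41.2 -41.7  36.6 -18.1 -17.7  18.2] tz [-1.2e-03 -2.0e-04 -1.0e+00] ft [-4.16  2.67  0.  ] 45.5
pose yaw 15.31 tz [-1.2e-03 -2.0e-04 -1.0e+00] ft [-4.16  2.67  0.  ]
[ 200  183  151   81 7192]
cover front (np.float32(-74.72), array([0.651 , 0.2063], dtype=float32), np.float32(0.0))
cover left (np.float32(15.78), array([0.6218, 0.2398], dtype=float32), np.float32(0.0123))
fence_x outer edge (np.float32(-74.71), array([0.6655, 0.2128], dtype=float32), np.float32(0.0016))
fence_y outer edge (np.float32(15.3), array([0.6135, 0.2536], dtype=float32), np.float32(0.0004))
```

The tool is vertical, with about 18 N on each fence (well above the ≤7 N friction could give) and 18 N down. One numeric check of the key, then hand in.

Run:
```python
from m import *
im=env.snapshot('side'); h=cv2.cvtColor(im,cv2.COLOR_RGB2HSV).astype(int)
d=np.abs(im.astype(int)-np.load('side0.npy').astype(int)).max(2)>30
b,cc,st=big(d&(h[...,0]<14)&(h[...,1]>150),(400,285,430,335)); print(cc.round(1),st)
s=env.get_state(); print(s['force'].round(1),s['width'],s['clock'])
if abs(cc[0]-416.4)<4: print(env.close_job())
```

```text
[416.4 310.7] [409 296  16  29 282]
[-12.5 -21.7  15.4] 0.01967600320304923 45.5833
the job is handed in; nothing more can be done
None
```

The job is handed in at 45.6 s: the vent key hangs by its eye on the hook arm, having slid close to the post, and the green cover is still held flat in the corner, pressed with about 18 N against each fence.

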